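Run out the carrier board over the cell and hold it

ROBOT

A 6-joint arm with a two-finger parallel gripper is mounted at the origin on the work surface. World frame = base frame: x ahead of the robot, y to its left, z up, the work surface at z = 0. Lengths are in m, angles in degrees, forces in N, time in s.
With the tool pointing down it reaches from about 0.325 to 0.775 m from the base axis. Payload 5.5 kg.
Tool frame: the origin (TCP) lies on the centre line of the jaws, within the pads' length; the fingertips stand 19 mm ahead of it and the grasp point (between the pads) is the TCP; z points along the fingers, y is the direction in which the jaws open and shut (so a half turn about z gives the same grasp; the last joint's range is limited). The gripper opens to 88 mm and grips with 3 to 60 N. Pads are 20 mm wide; open, the fingers measure 115 mm over their backs; the gripper's body (75 mm by 178 mm) begins 61 mm behind the grasp point.
Start: joints at [-71.144, 5.22, 70.514, -0, 104.267, -3.249], TCP at [0.226, -0.556, 0.242] pointing down, gripper open.
Joint ranges: [-164.24, 164.24], [-49.07, 125.15], [9.68, 141.18], [-86.29, 266.29], [3.28, 154.24], [-151.56, 151.56]. Speed limits (degrees/s): [147.25, 147.25, 172.46, 180, 180, 180].

INTERFACE

Orientations are given as a 3x3 rotation matrix whose columns are the frame's x, y, z axes.
In Python, from cell import env gives the robot as it stands.
- The arm moves only by the tool drive_tool, never from a script. Its argument "steps" is a list of rows, each an object with "xyz": the shift along the world's x, y, z in m, a list of three; "twist": the turn about the world's z in rad. In form: [{"xyz": [dx, dy, dz], "twist": twist}, ...]. A call has exactly 10 rows; each row is the pose to reach, as a shift and turn from the pose commanded when the call began; what a row does not reach only later rows make up. A row lasts 1/10 s, in which the tool goes at most 50 mm and 8.59 degrees, less where a joint would pass 70% of its speed; a pose out of reach is approached as far as the arm can. A call with a gripper value outside its range is refused whole. "fingers" is the opening, from 0 (shut) to 1 (fully open), set as the call begins (left out, the last holds). The fingers move at their own pace and stop on an object; "grip_force" is the grip in N (left out, the last holds). Time passes only in rows, so rows that repeat a pose let the fingers close, or fill a call up. It gives the time, the measured TCP pose, the force and the opening at its end, in the units of the state.
- env.observe(): the state, without advancing time (a new reading comes with each control period).
- env.camera(name): name is "scene" or "top"; returns the picture (420x560x3 uint8, red, green, blue); there is no depth.
- env.camera_info(name): a dict with "fov_y" (degrees; the focal length in pixels is half the picture's height over the tangent of half this angle, whatever the lens; pixels are square), "cx", "cy" (the principal point, pixels), "extrinsics" (4x4, takes a point from camera to world coordinates). Camera axes: x right, y up, looking along -z (the intrinsics and any distortion apply to the point x, -y, -z); pixel columns grow to the right and rows downward; lengths in m; the calibration is good to about 2 mm. A picture is of the moment at which its call begins. camera_info takes no time and is no camera call.
- env.sign_off(): hands the job in, once; it reports no verdict.
Trained networks look in the newest picture that a camera, given by its name, has taken for a name from the list of things; names that differ only in an ending like _2 or _b are one class to them, and where a whole thing is asked for, a point or a joint stands for the part that bears it (a point fixed in the world has none). Each returns a list of dicts, best first, with "p" (0 to 1); they miss things now and then, are a little off and sometimes report something else, mostly with a low value. They report only what shows in the picture. A call takes as long as a camera call. They do not tell look-alikes from the thing itself.
- env.silhouettes(camera, target): "region" (420x560 bool, what is visible of it) and "at" ([column, row] in pixels, amid what is visible of it).
The state is a dict: "time": time; "q": joint angles; "joint_velocities": joint speeds; "joint_torque": joint torques, N m; "ee_pos": TCP position; "eef_rot": TCP orientation; "force": force on the tool from outside, world axes, zero at the start; "wrist_torque": the same for the moment, N m; "width": opening from 0.0 (shut) to 1.0 (fully open).
Only numpy, scipy, OpenCV 4.12 (cv2) and the standard library are available. Lean on these libraries where they do the work, as an engineer would, in place of code of your own. Each camera call takes 0.05 s, during which the arm holds its last target.

TASK

Two white carrier boards lie side by side on the grey bench riser. Take the one that has the lidded glass cell (not the open dish) standing in front of it and slide it straight out, flat on the riser without lifting it, until its front edge is level with the upright gauge post, so that its port hole is over the cell. It would tip there by itself, so finish while still holding the board level and still with the gripper, and leave the other board and everything else where they stand.

Things in the scene. Friction and masses are not known exactly. Their poses are not given: they have to be found in the camera images.
- riser: fixed grey bench riser, 240 mm (local x) x 320 mm (local y) and 90 mm high. Origin: centre of its footprint on the bench. The boards slide out over its edge at local y = -160 mm; outward is local -y. The two boards lie side by side along local y, centred about 65 mm either side of its middle
- gauge: fixed upright steel gauge post, 12 mm in diameter and 130 mm high, on a round foot 48 mm in diameter, on the bench beyond the riser's outer edge, on the line between the two boards. Origin: on the post's axis at bench level; its axes are parallel to the riser's
- cell: electrochemical cell: round lidded glass jar, 64 mm in diameter, white lid at 50 to 64 mm height, small studs up to 76 mm high; stands on the bench in front of one of the two boards, about 50 mm nearer the riser than the gauge post, low enough for the board to pass over it. Origin: centre of its underside
- dish: open white porcelain dish, 72 mm in diameter, 32 mm high; stands on the bench in front of the other board. Origin: centre of its underside
- board_near: white plastic carrier board, loose on the riser, 80 mm wide (local x), 300 mm long (y), 10 mm thick, 0.25 to 0.5 kg, balance point about 145 mm behind its front edge. Origin: centre of underside; local -y points to its front end, which pokes out over the riser's edge. A 12 mm steel strip lies along the front edge. Lies at lower local x (nearer the robot)
- board_near_grip (a point): top centre of the grey upright grip block of board_near, 30 mm from its rear end: 20 mm across (board x), 40 mm along (board y), standing 45 mm above the board's upper face; the top is 55 mm above the underside
- board_near_front (a point): middle of the front edge of board_near, 10 mm above its underside
- board_near_port (a point): centre of the 40 mm round port hole of board_near, 50 mm behind its front edge, at its upper face
- board_far: white plastic carrier board, loose on the riser, 80 mm wide (local x), 300 mm long (y), 10 mm thick, 0.25 to 0.5 kg, balance point about 145 mm behind its front edge. Origin: centre of underside; local -y points to its front end, which pokes out over the riser's edge. A 12 mm steel strip lies along the front edge. Lies at higher local x (farther from the robot)
- board_far_grip (a point): top centre of the grey upright grip block of board_far, 30 mm from its rear end: 20 mm across (board x), 40 mm along (board y), standing 45 mm above the board's upper face; the top is 55 mm above the underside
- board_far_front (a point): middle of the front edge of board_far, 10 mm above its underside
- board_far_port (a point): centre of the 40 mm round port hole of board_far, 50 mm behind its front edge, at its upper face
- bottle: bystander: brown glass bottle, 64 mm in diameter, 150 mm high, standing on the bench. Origin: centre of its underside
- beaker: bystander: open glass beaker, 70 mm in diameter, 85 mm high, standing on the bench. Origin: centre of its underside
- pot: bystander: small closed sample jar, 44 mm in diameter, 50 mm high, standing on the bench. Origin: centre of its underside
There are look-alikes about, which are no part of the job. Of the things that look like the gauge, the larger one is meant. Leave any black look-alike of the cell alone.

How it is judged (in metres and radians):
At the end, for the whole second after the job is handed in: The cell's board: front edge within 8 mm of level with the post axis, port within 28 mm of the cell axis from above, square within 0.14 rad, level within 0.04 rad, underside -6 to +5 mm from riser top, still, clear of post and cell, fingers on it over 1 N; other board within 15 mm (((horizontal distance between board_near_port and cell below 0.028 m and y of board_near_front in the frame of gauge between -0.008 and 0.008 m and angle between the y axis of board_near and the y axis of riser, either way round below 0.14 rad and angle between board_near's own z axis and vertical below 0.04 rad and z of board_near in the frame of riser between 0.084 and 0.095 m and contact force between the fingers and board_near above 1 N and contact force between board_near and gauge below 0.3 N and contact force between board_near and cell below 0.3 N and linear speed of board_near below 0.01 m/s and distance of board_far from where it was at the start of the episode below 0.015 m) or (horizontal distance between board_far_port and cell below 0.028 m and y of board_far_front in the frame of gauge between -0.008 and 0.008 m and angle between the y axis of board_far and the y axis of riser, either way round below 0.14 rad and angle between board_far's own z axis and vertical below 0.04 rad and z of board_far in the frame of riser between 0.084 and 0.095 m and contact force between the fingers and board_far above 1 N and contact force between board_far and gauge below 0.3 N and contact force between board_far and cell below 0.3 N and linear speed of board_far below 0.01 m/s and distance of board_near from where it was at the start of the episode below 0.015 m))); the arm keeps its last pose, push and grip.
It fails at once if a board is lifted more than 18 mm off the riser (z of any of board_near, board_far in the frame of riser above 0.108 m).
It fails at once if a board tips (angle between any of board_near, board_far's own z axis and vertical above 0.12 rad).
It fails at once if the board with the open dish in front of it is shifted ((x of cell in the frame of riser below 0 m and distance of board_far from where it was at the start of the episode above 0.02 m) or (x of cell in the frame of riser above 0 m and distance of board_near from where it was at the start of the episode above 0.02 m)).
It fails at once if the cell, dish, bottle, beaker or sample jar is shifted (distance of any of cell, dish, bottle, beaker, pot from where it was at the start of the episode above 0.02 m).
It also fails if it takes over 35 s, if anything falls off the work surface, if the arm or the gripper's body presses on something with over 40 N, if the wrist force passes 120 N, or if a joint passes its speed limit or range.

## Working session

There is one attempt and no reset: what is moved stays moved. The work goes in short steps, Python scripts to look and compute and a tool call to move; the robot and the scene stay as the last step left them, time stands still between calls to the robot, and variables do not carry over. Pictures are saved under pics/ and viewed, and the job is handed in when it is done.

Besides the shell and the picture viewer there is one more tool, called after "Emit:" by a JSON object that holds its "op" and its "data". drive_tool: Moves the arm, as the interface text tells. Its arguments: {"type":"object","properties":{"steps":{"type":"array"},"fingers":{"type":"number"},"grip_force":{"type":"number"}},"required":["steps"]}

```bash
mkdir -p pics; ls; python3 - <<'E'
from cell import env
import cv2
for n in("scene","top"):
    im=env.camera(n); cv2.imwrite(f"pics/{n}0.png",im[:,:,::-1]); i=env.camera_info(n); print(n,i)
s=env.observe(); print(s["time"],s["ee_pos"],s["eef_rot"],s["force"],s["width"])
E
```

```text
pics
scene {'fov_y': 53.597874774945346, 'cx': 280.2442663298892, 'cy': 208.75430385473769, 'extrinsics': array([[ 0.90138797, -0.26733022,  0.34063805,  0.82543992],
       [ 0.43273405,  0.58433691, -0.68650682, -0.58059447],
       [-0.01552337,  0.76621467,  0.64239715,  0.72030348],
       [ 0.        ,  0.        ,  0.        ,  1.        ]])}
top {'fov_y': 56.44101549973392, 'cx': 275.81153682967755, 'cy': 205.8185438179047, 'extrinsics': array([[ 0.0278641 ,  0.98705686, -0.15793145,  0.33344489],
       [-0.99942192,  0.02443025, -0.02364287,  0.04477353],
       [-0.01947855,  0.15849894,  0.98716699,  1.0510385 ],
       [ 0.        ,  0.        ,  0.        ,  1.        ]])}
0.1 [ 0.22568962 -0.55570107  0.24065037] [[ 9.26522578e-01  3.76238781e-01 -5.40745466e-04]
 [ 3.76239159e-01 -9.26521238e-01  1.57859107e-03]
 [ 9.29150224e-05 -1.66604989e-03 -9.99998608e-01]] [-0.72568671  0.15516302  0.71720251] 0.9984651461473788
```

View pics/scene0.png

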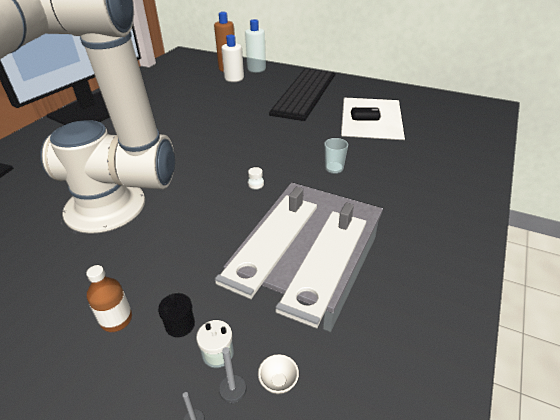

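View pics/top0.png

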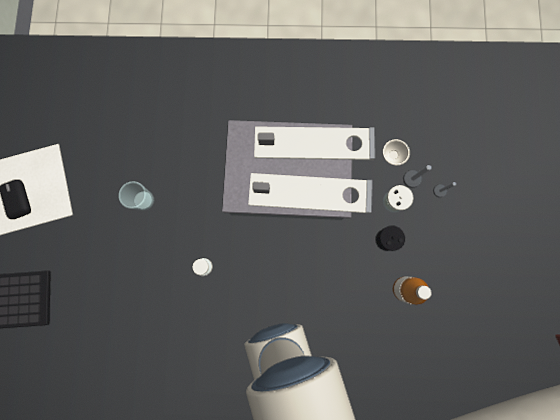

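```bash
cat > h.py <<'E'
import numpy as np, cv2
from cell import env
def cam(n):
    i=env.camera_info(n); f=210/np.tan(np.radians(i["fov_y"]/2)); return f,i["cx"],i["cy"],np.array(i["extrinsics"])
def ray(n,u,v):
    f,cx,cy,T=cam(n); d=T[:3,:3]@np.array([(u-cx)/f,-(v-cy)/f,-1]); return T[:3,3],d
def onz(n,u,v,z):
    o,d=ray(n,u,v); return o+d*(z-o[2])/d[2]
def proj(n,P):
    f,cx,cy,T=cam(n); p=(np.asarray(P)-T[:3,3])@T[:3,:3]; return np.stack([cx+f*p[...,0]/-p[...,2],cy-f*p[...,1]/-p[...,2]],-1)
def tri(uvs):
    A=np.zeros((3,3));b=np.zeros(3)
    for n,u,v in uvs:
        o,d=ray(n,u,v); d=d/np.linalg.norm(d);M=np.eye(3)-np.outer(d,d);A+=M;b+=M@o
    return np.linalg.solve(A,b)
E
python3 - <<'E'
from h import *
im=cv2.imread("pics/top0.png"); c=im[115:225,215:465]; cv2.imwrite("pics/topcrop.png",cv2.resize(c,None,fx=3.2,fy=3.2,interpolation=cv2.INTER_CUBIC))
im=cv2.imread("pics/scene0.png"); c=im[180:420,150:390]; cv2.imwrite("pics/scenecrop.png",cv2.resize(c,None,fx=2.5,fy=2.5,interpolation=cv2.INTER_CUBIC))
for t in ("riser","gauge","cell","dish","board_near","board_near_grip","board_near_port","board_near_front","bottle","beaker","pot"):
    for n in("scene","top"):
        for r in env.silhouettes(n,t)[:3]: print(t,n,round(r["p"],2),np.round(r["at"],1),r["region"].sum())
E
```

```text
riser scene 0.97 [312.1 247.3] 5609
riser top 0.84 [263.9 166.2] 5574
gauge scene 0.72 [189.4 410.4] 266
gauge scene 0.61 [228.9 382.5] 827
gauge top 0.87 [414.1 179.4] 318
gauge top 0.61 [443.3 188. ] 179
cell scene 0.66 [218.  341.9] 1276
cell scene 0.62 [176.7 315.4] 1291
cell scene 0.43 [311.6 246.4] 5041
cell top 0.74 [389.3 233.8] 638
cell top 0.66 [309.2 191.8] 3738
cell top 0.59 [395.3 200.8] 595
dish scene 0.98 [274.9 374.6] 1165
dish scene 0.45 [266.1 242.7] 4162
dish top 0.94 [396.5 149.9] 547
board_near scene 0.94 [271.  243.2] 4157
board_near top 0.61 [306.9 194.3] 3683
board_near_grip scene 0.55 [270.4 245.1] 3805
board_near_grip top 0.77 [307.3 192.1] 3736
board_near_port scene 0.6 [270.5 245.9] 3866
board_near_port top 0.88 [306.6 191.7] 3610
board_near_front scene 0.77 [267.8 242.8] 4126
board_near_front scene 0.74 [230.  381.8] 853
board_near_front top 0.82 [306.3 191.8] 3651
bottle scene 0.68 [107.5 304.7] 1903
bottle top 0.57 [410.5 288. ] 805
bottle top 0.45 [395.9 153.5] 549
beaker scene 0.82 [335.  155.6] 705
beaker top 0.95 [132.6 195.4] 790
pot scene 0.53 [258.2 179.4] 270
pot top 0.54 [200.7 267.3] 244
pot top 0.28 [313.  143.4] 3633
```

View pics/topcrop.png

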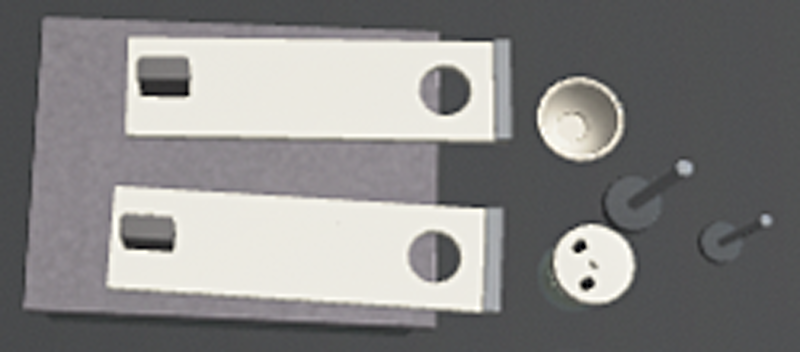

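View pics/scenecrop.png

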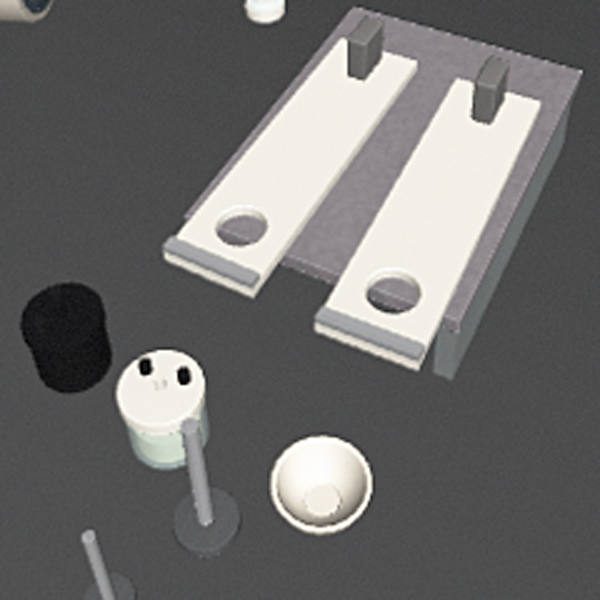

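```bash
python3 - <<'E'
from h import *
def tc(x,y): return ("top",(x+.5)/3.2-.5+215,(y+.5)/3.2-.5+115)
def sc(x,y): return ("scene",(x+.5)/2.5-.5+150,(y+.5)/2.5-.5+180)
def P(name,t,s,z):
    print(name,"top",np.round(onz(*tc(*t),z),4)[:2],"scene",np.round(onz(*sc(*s),z),4)[:2],"tri",np.round(tri([tc(*t),sc(*s)]),4))
P("gauge top",(684,168),(190,426),.13)
P("gauge foot",(633,204),(207,521),.004)
P("small top",(766,220),(89,534),.1)
P("cell lid",(594,263),(161,391),.064)
P("near port",(435,257),(242,226),.1)
P("far port",(445,90),(393,292),.1)
P("near rear L(far-x)",(115,186),(417,62),.1)
P("near rear R",(107,287),(342,42),.1)
P("near front far",(503,209),(258,283),.1)
P("near front near",(498,311),(164,250),.1)
P("near grip top",(147,218),(366,28),.145)
P("far rear L",(127,38),(540,101),.1)
P("far rear R",(125,135),(459,80),.1)
P("riser BL",(42,17),(581,70),.09)
P("riser BR",(24,309),(358,9),.09)
P("riser FL",(437,32),(458,322),.09)
P("riser F near",(436,316),(190,216),.09)
E
```

```text
gauge top top [ 0.584  -0.2973] scene [ 0.5843 -0.2981] tri [ 0.5841 -0.2977  0.1292]
gauge foot top [ 0.5857 -0.3   ] scene [ 0.5829 -0.2968] tri [ 0.5845 -0.2986  0.0086]
small top top [ 0.5523 -0.3697] scene [ 0.5544 -0.3726] tri [ 0.553  -0.3713  0.0966]
cell lid top [ 0.5224 -0.2481] scene [ 0.5237 -0.2514] tri [ 0.5226 -0.2494  0.0607]
near port top [ 0.5172 -0.1159] scene [ 0.5175 -0.1158] tri [ 0.5174 -0.1158  0.0999]
far port top [ 0.6511 -0.1241] scene [ 0.651  -0.1253] tri [ 0.651  -0.1244  0.0991]
near rear L(far-x) top [0.5676 0.1329] scene [0.5672 0.1317] tri [0.5673 0.1327 0.0995]
near rear R top [0.4876 0.136 ] scene [0.4903 0.1299] tri [0.488  0.1362 0.0949]
near front far top [ 0.5563 -0.1684] scene [ 0.5561 -0.1602] tri [ 0.5568 -0.1657  0.1059]
near front near top [ 0.4764 -0.1638] scene [ 0.4747 -0.1627] tri [ 0.4759 -0.1636  0.1016]
near grip top top [0.5328 0.1041] scene [0.5258 0.106 ] tri [0.5298 0.1025 0.1495]
far rear L top [0.6887 0.1279] scene [0.6876 0.1263] tri [0.6881 0.1276 0.0995]
far rear R top [0.6089 0.1266] scene [0.6119 0.1235] tri [0.6104 0.1271 0.0965]
riser BL top [0.7088 0.1982] scene [0.7076 0.1962] tri [0.7081 0.1978 0.0894]
riser BR top [0.4703 0.2009] scene [0.4769 0.1972] tri [0.4725 0.2028 0.0844]
riser FL top [ 0.7026 -0.1196] scene [ 0.7019 -0.1231] tri [ 0.7024 -0.1206  0.0877]
riser F near top [ 0.4728 -0.1183] scene [ 0.4689 -0.1167] tri [ 0.4715 -0.1184  0.0932]
```

Candidates:
- **Cell:** the white-lidded jar is at scene (215,343) / top (400,197). The black one at scene (177,315) / top (391,238) is the look-alike to leave alone. The crop shows the white lid with studs, so that is the cell, and it stands in front of the near board.
- **Gauge:** the larger foot and post are at scene (229,385) / top (414,179). The smaller one is at scene (190,408) / top (443,189). The larger post triangulates to 0.129 m high against 0.130 m given, so that is the gauge.

I will grip board_near's block with the jaws along the board's y.

Emit:
{"op": "drive_tool", "data": {"steps": [{"xyz": [0.008, 0.018, 0], "twist": -0.03}, {"xyz": [0.024, 0.053, 0], "twist": -0.07}, {"xyz": [0.042, 0.092, 0], "twist": -0.12}, {"xyz": [0.06, 0.131, 0], "twist": -0.17}, {"xyz": [0.078, 0.171, 0], "twist": -0.22}, {"xyz": [0.096, 0.21, 0], "twist": -0.27}, {"xyz": [0.114, 0.25, 0], "twist": -0.32}, {"xyz": [0.132, 0.289, 0], "twist": -0.36}, {"xyz": [0.15, 0.329, 0], "twist": -0.4}, {"xyz": [0.168, 0.368, 0], "twist": -0.424}], "fingers": 1.0}}

```text
time: 2.2
ee_pos: [0.3941, -0.1862, 0.2419]
eef_rot: [[0.999, -0.04, 0.001], [-0.04, -0.999, -0.0], [0.001, 0.0, -1.0]]
force: [0.9, -1.1, 0.9]
width: 1.003
```

Emit:
{"op": "drive_tool", "data": {"steps": [{"xyz": [0.018, 0.04, 0], "twist": 0}, {"xyz": [0.036, 0.08, 0], "twist": 0}, {"xyz": [0.054, 0.12, 0], "twist": 0}, {"xyz": [0.072, 0.16, 0], "twist": 0}, {"xyz": [0.09, 0.2, 0], "twist": 0}, {"xyz": [0.106, 0.235, 0], "twist": 0}, {"xyz": [0.12, 0.265, 0], "twist": 0}, {"xyz": [0.129, 0.283, 0], "twist": 0}, {"xyz": [0.1325, 0.2915, 0], "twist": 0}, {"xyz": [0.1325, 0.2915, -0.01], "twist": 0}]}}

```text
time: 3.2
ee_pos: [0.5269, 0.1043, 0.2326]
eef_rot: [[0.999, -0.037, 0.002], [-0.037, -0.999, 0.0], [0.002, -0.0, -1.0]]
force: [0.4, -0.1, 1.1]
width: 0.999
```

```bash
python3 - <<'E'
from h import *
a=env.camera("scene");b=env.camera("top");s=env.observe();print(s["time"],s["ee_pos"],s["force"])
a=cv2.resize(a[80:330,180:430],None,fx=2.2,fy=2.2);b=cv2.resize(b[100:260,200:460],None,fx=2,fy=2)
cv2.imwrite("pics/s1.png",a[:,:,::-1]);cv2.imwrite("pics/t1.png",b[:,:,::-1])
E
```

```text
3.3 [0.52560544 0.10281485 0.22978332] [-0.691628   -0.43011359  0.11197712]
```

View pics/s1.png

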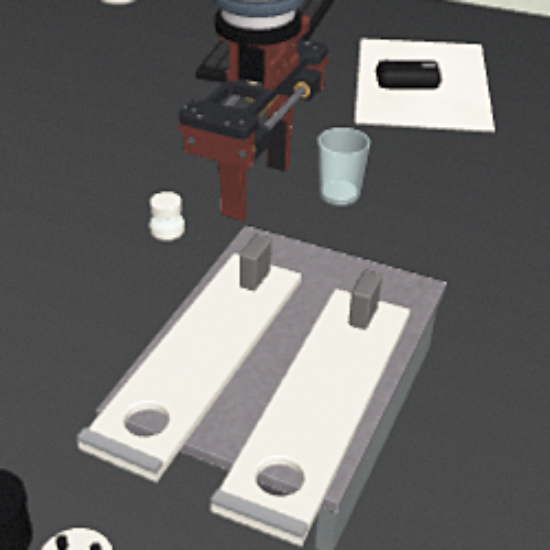

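View pics/t1.png

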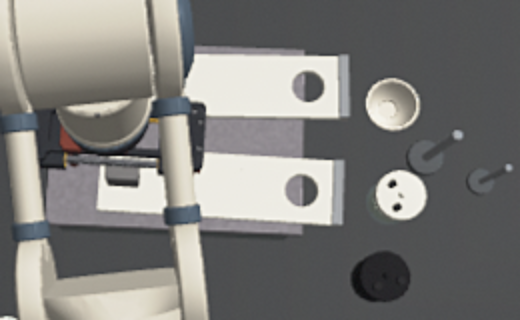

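```bash
python3 - <<'E'
from h import *
p=np.array([.5256,.1028,.2298-.019]); y=np.array([-.037,-.999,0])
for k in(.044,.0575,-.044,-.0575): print(k,(proj("scene",p+k*y)-[180,80])*2.2)
E
```

```text
0.044 [234.09061589 216.05360379]
0.0575 [227.54721417 223.58378077]
-0.044 [273.60394263 170.58148448]
-0.0575 [279.22373548 164.11420086]
```

The scene view shows the jaws straddling the near grip block: the fingertip is at crop (232,215) against a predicted (234,216). Next is the descent.

Emit:
{"op": "drive_tool", "data": {"steps": [{"xyz": [0, 0, -0.02], "twist": 0}, {"xyz": [0, 0, -0.045], "twist": 0}, {"xyz": [0, 0, -0.065], "twist": 0}, {"xyz": [0, 0, -0.08], "twist": 0}, {"xyz": [0, 0, -0.09], "twist": 0}, {"xyz": [0, 0, -0.098], "twist": 0}, {"xyz": [0, 0, -0.103], "twist": 0}, {"xyz": [0, 0, -0.105], "twist": 0}, {"xyz": [0, 0, -0.105], "twist": 0}, {"xyz": [0, 0, -0.105], "twist": 0}]}}

```text
time: 4.3
ee_pos: [0.5266, 0.1037, 0.1273]
eef_rot: [[0.999, -0.038, 0.001], [-0.038, -0.999, 0.0], [0.001, -0.0, -1.0]]
force: [-0.1, 0.1, 0.5]
width: 1.003
```

```bash
python3 - <<'E'
from h import *
a=env.camera("scene");s=env.observe();print(s["time"],s["ee_pos"],s["force"])
a=cv2.resize(a[100:330,200:400],None,fx=2.6,fy=2.6,interpolation=cv2.INTER_CUBIC)
cv2.imwrite("pics/s2.png",a[:,:,::-1])
E
```

```text
4.35 [0.52661501 0.10369567 0.12734869] [0.00145134 0.13292386 0.403037  ]
```

View pics/s2.png

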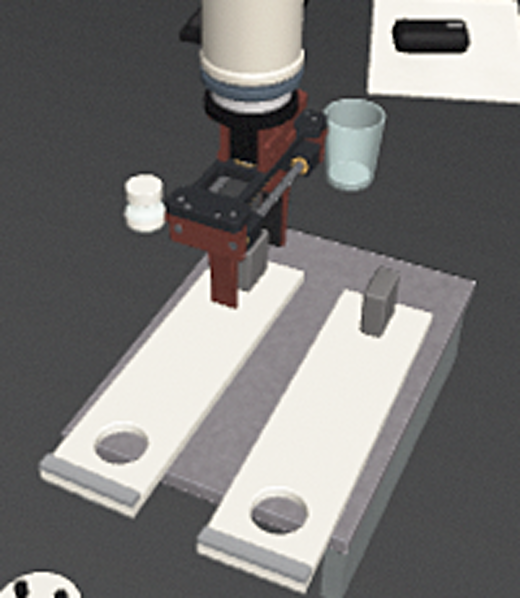

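Emit:
{"op": "drive_tool", "data": {"steps": [{"xyz": [0, 0, -0.002], "twist": 0}, {"xyz": [0, 0, -0.002], "twist": 0}, {"xyz": [0, 0, -0.002], "twist": 0}, {"xyz": [0, 0, -0.002], "twist": 0}, {"xyz": [0, 0, -0.002], "twist": 0}, {"xyz": [0, 0, -0.002], "twist": 0}, {"xyz": [0, 0, -0.002], "twist": 0}, {"xyz": [0, 0, -0.002], "twist": 0}, {"xyz": [0, 0, -0.002], "twist": 0}, {"xyz": [0, 0, -0.002], "twist": 0}], "fingers": 0.0, "grip_force": 55}}

```text
time: 5.35
ee_pos: [0.5263, 0.1037, 0.1246]
eef_rot: [[0.999, -0.038, 0.0], [-0.038, -0.999, 0.0], [0.0, -0.0, -1.0]]
force: [-0.7, 1.6, -0.2]
width: 0.455
```

```bash
python3 - <<'E'
from h import *
a=env.camera("scene");b=env.camera("top");s=env.observe();print(s["time"],s["ee_pos"],s["force"],s["wrist_torque"],s["width"])
cv2.imwrite("pics/s3f.png",a[:,:,::-1]);cv2.imwrite("pics/t3f.png",b[:,:,::-1])
a=cv2.resize(a[100:330,200:400],None,fx=2.6,fy=2.6,interpolation=cv2.INTER_CUBIC)
cv2.imwrite("pics/s3.png",a[:,:,::-1])
c=b[115:225,215:465]; cv2.imwrite("pics/t3.png",cv2.resize(c,None,fx=3.2,fy=3.2,interpolation=cv2.INTER_CUBIC)[:,:,::-1])
E
```

```text
5.45 [0.52627952 0.10373062 0.12465331] [0.08561411 1.38326685 0.22812268] [ 0.23239408  0.0700097  -0.11753319] 0.4532172648872857
```

View pics/s3.png

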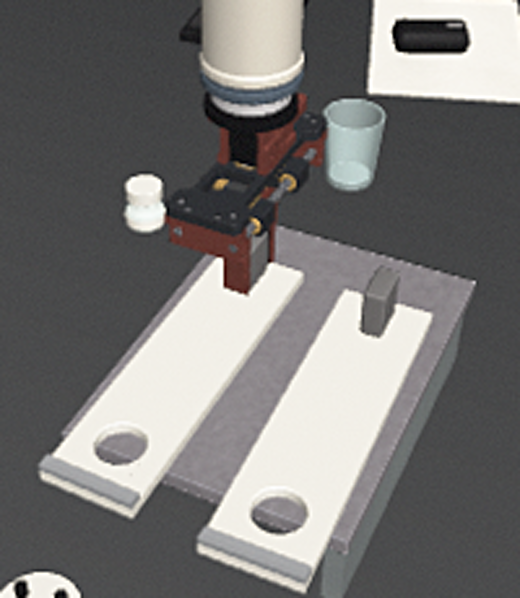

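View pics/t3.png

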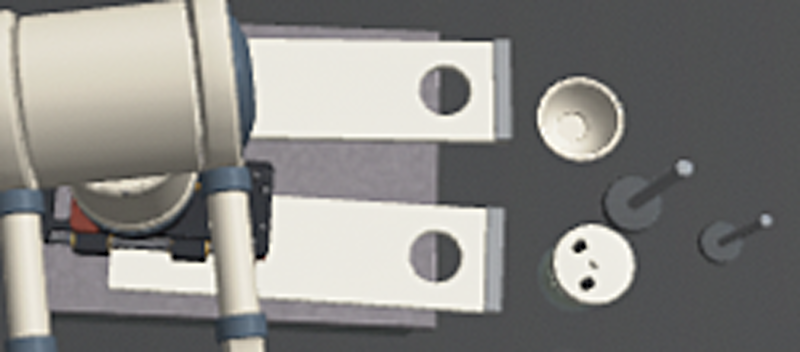

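The opening is 0.453 × 88 = 39.9 mm, which is the block's 40 mm length, so the grasp is good. I will slide most of the way, then measure again.

Emit:
{"op": "drive_tool", "data": {"steps": [{"xyz": [0, -0.004, 0], "twist": 0}, {"xyz": [0, -0.012, 0], "twist": 0.003}, {"xyz": [0, -0.024, 0], "twist": 0.006}, {"xyz": [0, -0.037, 0], "twist": 0.01}, {"xyz": [-0.001, -0.05, 0], "twist": 0.013}, {"xyz": [-0.001, -0.063, 0], "twist": 0.016}, {"xyz": [-0.001, -0.076, 0], "twist": 0.02}, {"xyz": [-0.001, -0.088, 0], "twist": 0.02}, {"xyz": [-0.001, -0.096, 0], "twist": 0.02}, {"xyz": [-0.001, -0.1, 0], "twist": 0.02}]}}

```text
time: 6.45
ee_pos: [0.5253, 0.0027, 0.1246]
eef_rot: [[1.0, -0.019, -0.0], [-0.019, -1.0, 0.0], [-0.0, -0.0, -1.0]]
force: [0.2, 3.4, 0.7]
width: 0.447
```

```bash
python3 - <<'E'
from h import *
a=env.camera("scene");b=env.camera("top");s=env.observe();print(s["time"],s["ee_pos"],s["force"],s["wrist_torque"],s["width"])
a=cv2.resize(a[180:420,150:390],None,fx=2.5,fy=2.5,interpolation=cv2.INTER_CUBIC)
cv2.imwrite("pics/s4.png",a[:,:,::-1])
c=b[115:225,215:465]; cv2.imwrite("pics/t4.png",cv2.resize(c,None,fx=3.2,fy=3.2,interpolation=cv2.INTER_CUBIC)[:,:,::-1])
E
```

```text
6.55 [0.52529086 0.00236368 0.12468408] [-0.56156669 -3.18614991  0.3864495 ] [ 0.11891811  0.02320543 -0.00575994] 0.45361997073891935
```

View pics/s4.png

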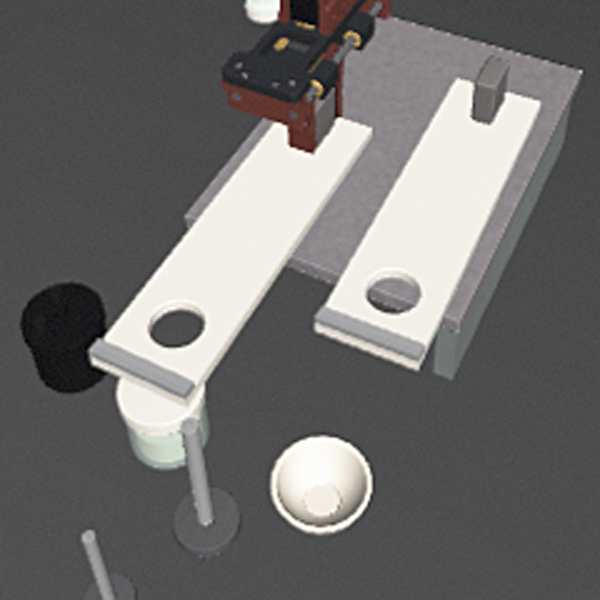

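View pics/t4.png

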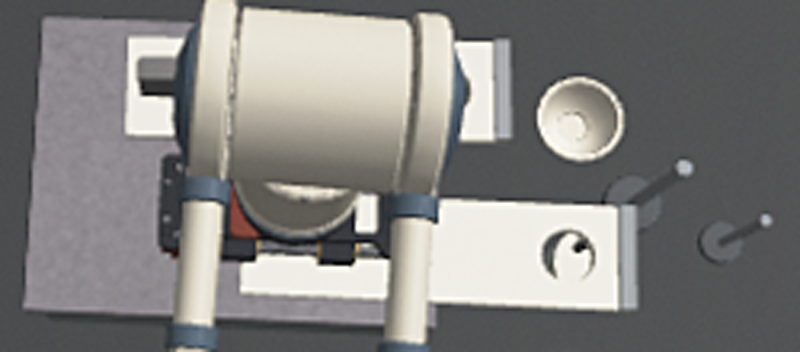

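```bash
python3 - <<'E'
from h import *
def tc(x,y): return ("top",(x+.5)/3.2-.5+215,(y+.5)/3.2-.5+115)
def sc(x,y): return ("scene",(x+.5)/2.5-.5+150,(y+.5)/2.5-.5+180)
def sub(img,box,thr,dark=True):
    x0,y0,x1,y1=box;g=cv2.cvtColor(img[y0:y1,x0:x1],cv2.COLOR_BGR2GRAY);return g
for nm,t,s,z in (("port",(569,255),(177,325),.1),("front far",(637,205),(196,386),.1),("front near",(634,310),(93,345),.1)):
    print(nm,np.round(onz(*tc(*t),z),4)[:2],np.round(onz(*sc(*s),z),4)[:2],np.round(tri([tc(*t),sc(*s)]),4))
# where the finished port should show
g=np.array([.5842,-.2978]);th=-.014
e=np.array([np.cos(th),np.sin(th)]);n=np.array([-np.sin(th),np.cos(th)])
for p in ([.521,-.2155],):print((np.array(p)-g)@n,(np.array([.5228,-.2494])-g)@n)
E
```

```text
port [ 0.5213 -0.2185] [ 0.5212 -0.2184] [ 0.5212 -0.2185  0.1001]
front far [ 0.5619 -0.2715] [ 0.5599 -0.256 ] [ 0.562  -0.2649  0.1124]
front near [ 0.4798 -0.2669] [ 0.476  -0.2583] [ 0.4795 -0.2634  0.1081]
0.08140716363491743 0.04753568495746324
```

Both cameras put the port at (0.5212, -0.2185, 0.100). It needs to end 50 mm behind the gauge line, so 28.5 mm remain.

Emit:
{"op": "drive_tool", "data": {"steps": [{"xyz": [0, -0.003, 0], "twist": 0}, {"xyz": [0, -0.008, 0], "twist": 0}, {"xyz": [0, -0.014, 0], "twist": 0}, {"xyz": [0, -0.02, 0], "twist": 0}, {"xyz": [0, -0.025, 0], "twist": 0}, {"xyz": [0, -0.0275, 0], "twist": 0}, {"xyz": [0, -0.0285, 0], "twist": 0}, {"xyz": [0, -0.0285, 0], "twist": 0}, {"xyz": [0, -0.0285, 0], "twist": 0}, {"xyz": [0, -0.0285, 0], "twist": 0}]}}

```text
time: 7.55
ee_pos: [0.5253, -0.0253, 0.1247]
eef_rot: [[1.0, -0.019, 0.0], [-0.019, -1.0, -0.001], [0.0, 0.001, -1.0]]
force: [-0.4, -0.7, 1.2]
width: 0.456
```

```bash
python3 - <<'E'
from h import *
a=env.camera("scene");b=env.camera("top");s=env.observe();print(s["time"],s["ee_pos"],s["eef_rot"],s["force"],s["wrist_torque"],s["width"])
a=cv2.resize(a[180:420,150:390],None,fx=2.5,fy=2.5,interpolation=cv2.INTER_CUBIC)
cv2.imwrite("pics/s5.png",a[:,:,::-1])
c=b[115:225,215:465]; cv2.imwrite("pics/t5.png",cv2.resize(c,None,fx=3.2,fy=3.2,interpolation=cv2.INTER_CUBIC)[:,:,::-1])
E
```

```text
7.65 [ 0.52529523 -0.02525477  0.12463854] [[ 9.99829077e-01 -1.84882340e-02  4.23693861e-05]
 [-1.84881999e-02 -9.99828834e-01 -6.98700296e-04]
 [ 5.52798685e-05  6.97797538e-04 -9.99999755e-01]] [-0.07187535 -1.40948891  1.11550194] [ 0.4928942  -0.00299038 -0.04217048] 0.45087761308560015
```

View pics/s5.png

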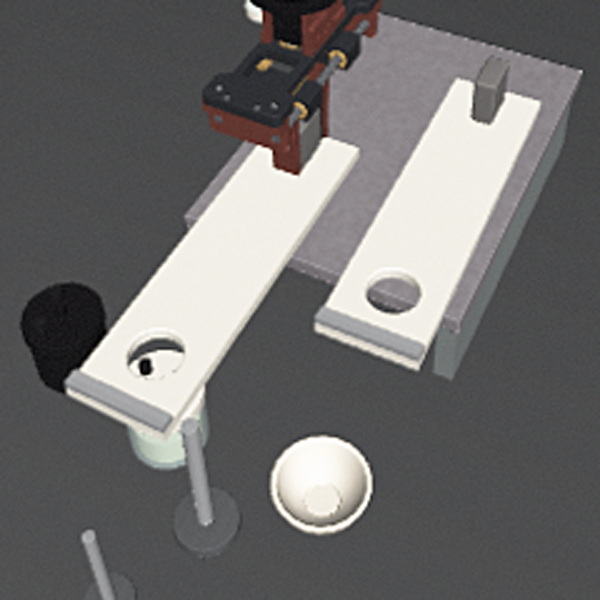

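View pics/t5.png

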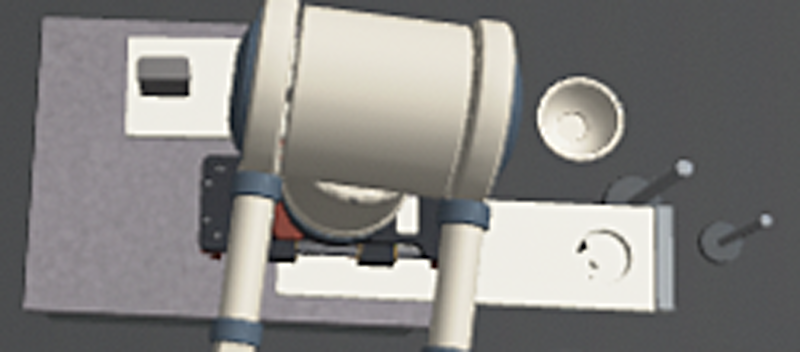

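```bash
python3 - <<'E'
from h import *
def tc(x,y): return ("top",(x+.5)/3.2-.5+215,(y+.5)/3.2-.5+115)
def sc(x,y): return ("scene",(x+.5)/2.5-.5+150,(y+.5)/2.5-.5+180)
for nm,t,s,z in (("port",(606,255),(156,354),.1),):
    p=tri([tc(*t),sc(*s)]);print(nm,np.round(onz(*tc(*t),z),4)[:2],np.round(onz(*sc(*s),z),4)[:2],np.round(p,4))
# expected ellipse at z=.1 and the ideal front line
P=np.array([.5212,-.247,.1]); print((proj("top",P)-[215,115])*3.2,(proj("scene",P)-[150,180])*2.5)
for dz in (.1,.11):
  for x in(.481,.561): 
    Q=np.array([x,-.297-(x-.521)*.018,dz]);print(dz,x,(proj("top",Q)-[215,115])*3.2,(proj("scene",Q)-[150,180])*2.5)
# rear corners level check
for x in(.486,.566):
    Q=np.array([x,.003-(x-.526)*.018,.1]);print("rear",x,(proj("top",Q)-[215,115])*3.2,(proj("scene",Q)-[150,180])*2.5)
E
```

```text
port [ 0.5219 -0.2467] [ 0.5209 -0.2457] [ 0.5216 -0.2464  0.1013]
[605.26654031 254.86264254] [154.66232102 354.81323652]
0.1 0.481 [671.67206874 308.23975371] [ 65.67479018 389.21224789]
0.1 0.561 [670.20524834 205.76755884] [163.75097379 436.17520157]
0.11 0.481 [676.40158336 306.32196744] [ 63.07580773 380.80241572]
0.11 0.561 [674.85734462 202.81778692] [161.97502701 427.8602908 ]
rear 0.486 [277.65378844 292.13060304] [276.22799047 120.83856563]
rear 0.566 [281.2932659  190.69551708] [358.42373424 148.44320004]
```

Both views match the predicted finish: port at (606,255) top and (156,354) scene, height 0.101 m. The front edge is about 1 mm off the post line. I will hold for 1 s to check for creep before handing in.

Emit:
{"op": "drive_tool", "data": {"steps": [{"xyz": [0, 0, 0], "twist": 0}, {"xyz": [0, 0, 0], "twist": 0}, {"xyz": [0, 0, 0], "twist": 0}, {"xyz": [0, 0, 0], "twist": 0}, {"xyz": [0, 0, 0], "twist": 0}, {"xyz": [0, 0, 0], "twist": 0}, {"xyz": [0, 0, 0], "twist": 0}, {"xyz": [0, 0, 0], "twist": 0}, {"xyz": [0, 0, 0], "twist": 0}, {"xyz": [0, 0, 0], "twist": 0}]}}

```text
time: 8.65
ee_pos: [0.5253, -0.025, 0.1246]
eef_rot: [[1.0, -0.018, -0.0], [-0.018, -1.0, -0.0], [-0.0, 0.0, -1.0]]
force: [0.4, -3.5, 0.9]
width: 0.45
```

```bash
python3 - <<'E'
from h import *
a=env.camera("scene");b=env.camera("top");s=env.observe();print(s["time"],s["ee_pos"],s["force"],s["wrist_torque"],s["width"])
a=cv2.resize(a[180:420,150:390],None,fx=2.5,fy=2.5,interpolation=cv2.INTER_CUBIC)[:,:,::-1]
c=cv2.resize(b[115:225,215:465],None,fx=3.2,fy=3.2,interpolation=cv2.INTER_CUBIC)[:,:,::-1]
cv2.imwrite("pics/s6.png",a);cv2.imwrite("pics/t6.png",c)
g=lambda i:cv2.cvtColor(np.ascontiguousarray(i),cv2.COLOR_BGR2GRAY).astype(np.float32)
# board front region creep
for x,y,(r0,r1,c0,c1) in ((a,"pics/s5.png",(300,450,50,220)),(c,"pics/t5.png",(190,330,500,690))):
    print(cv2.phaseCorrelate(g(cv2.imread(y))[r0:r1,c0:c1],g(x)[r0:r1,c0:c1]))
# other things unmoved vs first pictures
a0=cv2.imread("pics/scenecrop.png")
print(cv2.phaseCorrelate(g(a0)[60:380,360:560],g(a)[60:380,360:560]), cv2.phaseCorrelate(g(a0)[420:560,120:400],g(a)[420:560,120:400]))
E
```

```text
8.75 [ 0.52528564 -0.02500015  0.12464022] [ 0.95961122 -3.2066072   1.31806431] [-0.16579195  0.04842189  0.00781616] 0.45231520361148825
((0.0755307673879031, -0.045842287894913625), 0.9389059254681622)
((-0.060284365090922165, 0.034224875037935476), 0.8792441241719104)
((0.019673031180843736, -0.011180332288518002), 0.8663784521818161) ((-0.02310951251936899, -0.014084678166597087), 0.9586147520645165)
```

View pics/s6.png

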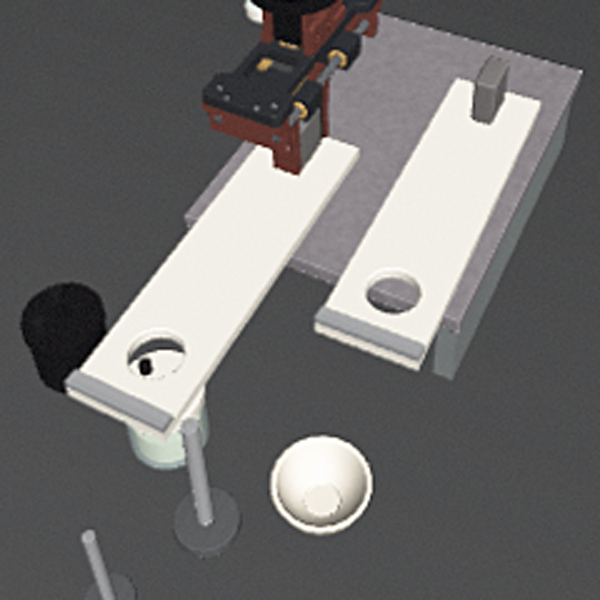

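The board is level and has not moved (under 0.1 crop pixel over 1 s). The port (156,354) is over the white-lidded cell, and the other board and the dish are unmoved. Handing in.

```bash
python3 -c "
from cell import env
print(env.sign_off())"
```

```text
the job is handed in; nothing more can be done
None
```

I gripped board_near, the board with the white-lidded cell in front of it, by its grip block. I slid it about 130 mm straight out, flat on the riser, and handed in at about 9 s with it still held at 55 N. The hand-in gives no verdict, so the results below are my own measurements.

- **Position:** Both cameras put the port at about (0.5216, -0.2464) m, at height 0.101 m. That is about 3 mm from the cell axis. The front edge is about 1 mm from level with the post.
- **Attitude:** The board stands within about 0.5° of square to the riser. Both views agree with it being level, and it did not creep over a 1 s hold.
- **Surroundings:** The other board, the dish and the gauge showed no shift in the scene picture. The gripper never came near the bottle, beaker, sample jar or black look-alike, but I did not measure those again at the end.
- **Disagreement:** The two cameras differed by about 1 mm on the port and 3 mm on the cell. The front-corner readings differed more, by up to 15 mm, so I relied on the port instead.

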